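Feed two kit trays by rocking a seesaw gate

ROBOT

A 6-joint arm with a two-finger parallel gripper is mounted at the origin on the work surface. World frame = base frame: x ahead of the robot, y to its left, z up, the work surface at z = 0. Lengths are in m, angles in rad, forces in N, time in s.
With the tool pointing down it reaches from about 0.35 to 0.875 m from the base axis. Payload 4.2 kg.
Tool frame: the origin (TCP) lies midway between the tips of the shut fingers; the grasp point (between the pads) lies 19 mm behind it (ctrl.tcp_to_grasp is the distance from the TCP to the grasp point, in m); z points along the fingers, y is the line along which they close (so a half turn about z gives the same grasp; the last joint's range is limited). The gripper opens to 85 mm and grips with 20 to 120 N. Pads are 22 mm wide; open, the fingers measure 114 mm over their backs; the gripper's body (76 mm by 85 mm) begins 54 mm behind the grasp point. The pads swing forward as they close: fully open they stand 13 mm farther back than shut.
Start: joints at [1.43, 0.385, 0.008, 0, -1.194, -0.259], TCP at [0.243, 0.576, 0.192] pointing down, gripper open.
Joint ranges: [-3.14, 3.14], [-1.21, 2.06], [-1.07, 1.41], [-3.16, 2.05], [-2.99, -0.16], [-3.1, 3.1]. Speed limits (rad/s): [2.79, 2.79, 3.14, 3.14, 3.14, 3.14].

INTERFACE

Orientations are given as a unit quaternion [w, x, y, z].
In Python, from cell import ctrl gives the robot as it stands.
- The arm moves only by the tool drive_tool, never from a script. Its argument "steps" is a list that holds one entry, the list of rows, each a list of 4 numbers: the shift along the tool's x, y, z in mm, then the turn about the tool's z in degrees. A call has exactly 8 rows; each row shifts and turns the commanded pose from where the row before left it, along the tool's axes as they then stand; what a row does not reach is not made up. A row lasts 1/8 s, in which the tool goes at most 62.5 mm and 10.7 degrees, less where a joint would pass 70% of its speed; a pose out of reach is approached as far as the arm can. A call with a gripper value outside its range is refused whole. "grip" is the opening in per cent of the stroke, from 0 (shut) to 100 (fully open), set as the call begins (left out, the last holds). The fingers move at their own pace and stop on an object; "squeeze" is the grip in N (left out, the last holds). Time passes only in rows, so rows that do not move let the fingers close, or fill a call up. It gives the time, the measured TCP pose, the force, the opening and the grip force at its end, in the units of the state.
- ctrl.state(): the state, without advancing time (a new reading comes with each control period).
- ctrl.grab_frame(name): name is "scene" or "top"; returns (picture, depth): 384x512x3 uint8, red, green, blue; 384x512 float32, m along the optical axis (not along the pixel's ray), 0 where there is no reading.
- ctrl.get_calibration(name): a dict with "mtx" (3x3 intrinsics, pixels), "dist" ([k1, k2, p1, p2, k3] as OpenCV has them; the pictures are not rectified), "origin" and "rotation" of the camera in the world. Camera axes: x right, y down, z forward; pixel columns grow to the right and rows downward; lengths in m; the calibration is good to about 2 mm. A picture is of the moment at which its call begins. get_calibration takes no time and is no camera call.
- ctrl.finish_job(): hands the job in; it is judged then, once.
The state is a dict: "time": time; "q": joint angles; "dq": joint speeds; "joint_efforts": joint torques, N m; "tool_pos": TCP position; "ee_rot": TCP orientation; "contact_force": force on the tool from outside, world axes, zero at the start; "torque": the same for the moment, N m; "grip_width": finger opening in m; "gripper_force": force on a finger pad.
Only numpy, scipy, OpenCV 4.12 (cv2) and the standard library are available. Lean on these libraries where they do the work, as an engineer would, in place of code of your own. Each camera call takes 0.05 s, during which the arm holds its last target. There are 200 camera calls.

TASK

Brass bushes wait in both lanes of the feeder behind the yellow seesaw gate. With the fingertips only, press down the proper red end pad so that the lane above the blue tray opens, and let both of its bushes roll into the blue tray while the other lane stays held back; then rock the gate fully over the other way so that the other two bushes feed down into the grey tray, and leave the gate rocked over like that. Don't touch or lift the bushes, and leave the fuse box, the cutter and the jar where they are.

Things in the scene. Friction and masses are not known exactly. Their poses are not given: they have to be found in the camera images.
- feeder: Fixed two-lane bush feeder on a dark base plate, its place and yaw vary. Origin on the table below the gate's pivot; x points downhill along the lanes (12 degrees), y left looking downhill. Lane centre lines at y = +75 mm (left) and -75 mm (right), 34 mm wide, from x = -130 mm (wall tops 123 mm high) to x = +68 mm (floor 61 mm high); at x = 0 the floor is 75 mm, wall tops 91 mm high.
- pivot (a point): The yellow seesaw gate's pivot: its axis runs along the feeder's x at y = 0, 81 mm above the table, between two grey posts 92 mm high. The gate's beam lies across both lanes; 75 mm out on each side a steel blade hangs from it into the lane and holds the bushes back.
- gate (a joint): Gate tilt (rad), end stops at -0.30 and +0.30. Near 0 (start, within 0.05) both lanes are blocked. Positive: left end up, right end down, left lane open (blade 28 mm over the floor at the stop; bushes pass only beyond about 0.24) and right lane still blocked. Negative: the mirror image. Stiff pivot, no spring: it stays where left; 2 to 3 N on an end pad moves it.
- pad_left (a point): Centre of the top of the left red end pad, 36 mm (feeder x) by 40 mm (along the beam). In the gate's frame 125 mm out from the pivot towards feeder +y and 62 mm above it: 143 mm above the table when level. It swings on an arc about the pivot: fully down 103 mm high and 138 mm out, fully up 177 mm high and 101 mm out. The beam between the pads is 14 mm wide, top 2 mm lower.
- pad_right (a point): The same point of the right red end pad, towards feeder -y (mirror image of pad_left).
- tray_blue: The blue tray, open-topped, 125 x 100 x 38 mm, fixed under the lower end of one lane, centred 140 mm downhill of the pivot and 75 mm to one side; origin at the centre of its underside. It may be under the left or the right lane: compare with the feeder's pose.
- tray_grey: The grey tray, same size, fixed under the other lane.
- bush_left1: a brass bush, a plain cylinder 24 mm in diameter and 30 mm long, about 60 g, lying across its lane (its axis is the body's y), origin at its centre; it rolls freely. First in the left lane, against the blade.
- bush_left2: a brass bush, a plain cylinder 24 mm in diameter and 30 mm long, about 60 g, lying across its lane (its axis is the body's y), origin at its centre; it rolls freely. Second in the left lane.
- bush_right1: a brass bush, a plain cylinder 24 mm in diameter and 30 mm long, about 60 g, lying across its lane (its axis is the body's y), origin at its centre; it rolls freely. First in the right lane, against the blade.
- bush_right2: a brass bush, a plain cylinder 24 mm in diameter and 30 mm long, about 60 g, lying across its lane (its axis is the body's y), origin at its centre; it rolls freely. Second in the right lane.
- fuse_box: Bystander: a black fuse-box housing 130 x 95 x 38 mm with coloured fuses, loose, to the left of the feeder; origin at the centre of its underside.
- cutter: Bystander: side cutters with red handles, about 150 x 60 x 16 mm, lying loose to the right of the feeder; origin on the table below the hinge.
- jar: Bystander: an amber jar with white cap, 48 mm across and 62 mm high, loose, to the right of the feeder; origin at the centre of its underside.
Mind the look-alikes: they are no part of the job. Leave any turquoise look-alike of the bush_right1 alone.

How it is judged:
On the way, in this order (a step that is already met when the one before it is completed fails the run):
1. both bushes of the lane above the blue tray lie in the blue tray while the other two are still held behind the gate (((y of tray_blue in the frame of feeder above 0 m and (x of bush_left1 in the frame of feeder between 0.078 and 0.202 m and y of bush_left1 in the frame of feeder between 0.03 and 0.12 m and height (world z) of bush_left1 below 0.045 m) and (x of bush_left2 in the frame of feeder between 0.078 and 0.202 m and y of bush_left2 in the frame of feeder between 0.03 and 0.12 m and height (world z) of bush_left2 below 0.045 m) and x of each of bush_right1, bush_right2 in the frame of feeder below -0.008 m) or (y of tray_blue in the frame of feeder below 0 m and (x of bush_right1 in the frame of feeder between 0.078 and 0.202 m and y of bush_right1 in the frame of feeder between -0.12 and -0.03 m and height (world z) of bush_right1 below 0.045 m) and (x of bush_right2 in the frame of feeder between 0.078 and 0.202 m and y of bush_right2 in the frame of feeder between -0.12 and -0.03 m and height (world z) of bush_right2 below 0.045 m) and x of each of bush_left1, bush_left2 in the frame of feeder below -0.008 m))), for 0.2 s.
2. the gate is rocked over the other way and the other two bushes lie in the grey tray (((y of tray_blue in the frame of feeder above 0 m and value of joint gate below -0.24 rad and (x of bush_left1 in the frame of feeder between 0.078 and 0.202 m and y of bush_left1 in the frame of feeder between 0.03 and 0.12 m and height (world z) of bush_left1 below 0.045 m) and (x of bush_left2 in the frame of feeder between 0.078 and 0.202 m and y of bush_left2 in the frame of feeder between 0.03 and 0.12 m and height (world z) of bush_left2 below 0.045 m) and (x of bush_right1 in the frame of feeder between 0.078 and 0.202 m and y of bush_right1 in the frame of feeder between -0.12 and -0.03 m and height (world z) of bush_right1 below 0.045 m) and (x of bush_right2 in the frame of feeder between 0.078 and 0.202 m and y of bush_right2 in the frame of feeder between -0.12 and -0.03 m and height (world z) of bush_right2 below 0.045 m)) or (y of tray_blue in the frame of feeder below 0 m and value of joint gate above 0.24 rad and (x of bush_left1 in the frame of feeder between 0.078 and 0.202 m and y of bush_left1 in the frame of feeder between 0.03 and 0.12 m and height (world z) of bush_left1 below 0.045 m) and (x of bush_left2 in the frame of feeder between 0.078 and 0.202 m and y of bush_left2 in the frame of feeder between 0.03 and 0.12 m and height (world z) of bush_left2 below 0.045 m) and (x of bush_right1 in the frame of feeder between 0.078 and 0.202 m and y of bush_right1 in the frame of feeder between -0.12 and -0.03 m and height (world z) of bush_right1 below 0.045 m) and (x of bush_right2 in the frame of feeder between 0.078 and 0.202 m and y of bush_right2 in the frame of feeder between -0.12 and -0.03 m and height (world z) of bush_right2 below 0.045 m)))), for 0.2 s.
At the end, for the whole second after the job is handed in: All four bushes lie at rest (below 0.03 m/s), two in each tray, and the gate stays rocked over with the grey tray's lane open (tilt beyond 0.24 rad) (((y of tray_blue in the frame of feeder above 0 m and value of joint gate below -0.24 rad and (x of bush_left1 in the frame of feeder between 0.078 and 0.202 m and y of bush_left1 in the frame of feeder between 0.03 and 0.12 m and height (world z) of bush_left1 below 0.045 m) and (x of bush_left2 in the frame of feeder between 0.078 and 0.202 m and y of bush_left2 in the frame of feeder between 0.03 and 0.12 m and height (world z) of bush_left2 below 0.045 m) and (x of bush_right1 in the frame of feeder between 0.078 and 0.202 m and y of bush_right1 in the frame of feeder between -0.12 and -0.03 m and height (world z) of bush_right1 below 0.045 m) and (x of bush_right2 in the frame of feeder between 0.078 and 0.202 m and y of bush_right2 in the frame of feeder between -0.12 and -0.03 m and height (world z) of bush_right2 below 0.045 m) and linear speed of each of bush_left1, bush_left2, bush_right1, bush_right2 below 0.03 m/s) or (y of tray_blue in the frame of feeder below 0 m and value of joint gate above 0.24 rad and (x of bush_left1 in the frame of feeder between 0.078 and 0.202 m and y of bush_left1 in the frame of feeder between 0.03 and 0.12 m and height (world z) of bush_left1 below 0.045 m) and (x of bush_left2 in the frame of feeder between 0.078 and 0.202 m and y of bush_left2 in the frame of feeder between 0.03 and 0.12 m and height (world z) of bush_left2 below 0.045 m) and (x of bush_right1 in the frame of feeder between 0.078 and 0.202 m and y of bush_right1 in the frame of feeder between -0.12 and -0.03 m and height (world z) of bush_right1 below 0.045 m) and (x of bush_right2 in the frame of feeder between 0.078 and 0.202 m and y of bush_right2 in the frame of feeder between -0.12 and -0.03 m and height (world z) of bush_right2 below 0.045 m) and linear speed of each of bush_left1, bush_left2, bush_right1, bush_right2 below 0.03 m/s))); the robot touches nothing.
It fails at once if the feeder or its gate is pushed with something other than the fingers (the arm or the gripper's body presses on it with more than 3 N) (contact force between the arm and feeder above 3 N).
It fails at once if a bush is touched by the robot (more than 0.5 N) (contact force between any of the fingers, the arm and bush_left1 above 0.5 N or contact force between any of the fingers, the arm and bush_left2 above 0.5 N or contact force between any of the fingers, the arm and bush_right1 above 0.5 N or contact force between any of the fingers, the arm and bush_right2 above 0.5 N).
It fails at once if a bush is lifted or carried (more than 125 mm above the table) (height (world z) of any of bush_left1, bush_left2, bush_right1, bush_right2 above 0.125 m).
It fails at once if a bush leaves the feeder and its tray ((y of bush_left1 in the frame of feeder below 0.025 m or y of bush_left1 in the frame of feeder above 0.125 m or x of bush_left1 in the frame of feeder above 0.21 m) or (y of bush_left2 in the frame of feeder below 0.025 m or y of bush_left2 in the frame of feeder above 0.125 m or x of bush_left2 in the frame of feeder above 0.21 m) or (y of bush_right1 in the frame of feeder below -0.125 m or y of bush_right1 in the frame of feeder above -0.025 m or x of bush_right1 in the frame of feeder above 0.21 m) or (y of bush_right2 in the frame of feeder below -0.125 m or y of bush_right2 in the frame of feeder above -0.025 m or x of bush_right2 in the frame of feeder above 0.21 m)).
It fails at once if the fuse box, the cutter or the jar is moved more than 15 mm or the jar tipped (distance of any of fuse_box, cutter, jar from where it was at the start of the episode above 0.015 m or angle between jar's own z axis and vertical above 0.3 rad).
It also fails if it takes over 40 s, if anything falls off the work surface, if the arm or the gripper's body presses on something with over 40 N, if the wrist force passes 120 N, or if a joint passes its speed limit or range.

## Working session

There is one attempt and no reset: what is moved stays moved. The work goes in short steps, Python scripts to look and compute and a tool call to move; the robot and the scene stay as the last step left them, time stands still between calls to the robot, and variables do not carry over. Pictures are saved under pics/ and viewed, at most 10 in all, crops included, and the job is handed in when it is done.

Besides the shell and the picture viewer there is one more tool, called after "Call:" as name([rows], argument=value, ...), one row to a line, values as JSON. drive_tool: Moves the arm, as the interface text tells. Its arguments: {"type":"object","properties":{"steps":{"type":"array","items":{"type":"array","items":{"type":"array","items":{"type":"number"}}}},"grip":{"type":"number"},"squeeze":{"type":"number"}},"required":["steps"]}

```bash
mkdir -p pics; cat > h.py <<'E'
import numpy as np, cv2
from cell import ctrl
def grab(n,f):
    p,d=ctrl.grab_frame(n); cv2.imwrite('pics/'+f+'.png',p[:,:,::-1]); np.save('pics/'+f+'.npy',d); return p,d
def world(n,d,px):
    c=ctrl.get_calibration(n); out=[]
    for u,v in px:
        x,y=cv2.undistortPoints(np.array([[[u,v]]],float),np.array(c['mtx']),np.array(c['dist']))[0,0]
        w=d[max(0,int(v)-1):int(v)+2,max(0,int(u)-1):int(u)+2]; z=np.median(w[w>0])
        out.append(np.array(c['rotation'])@(np.array([x,y,1])*z)+np.array(c['origin']))
    return np.array(out)
E
python3 - <<'E'
from h import *
for n in('top','scene'): grab(n,n+'1')
s=ctrl.state();print({k:np.round(s[k],3) for k in('time','tool_pos','ee_rot','contact_force','grip_width')})
for n in('top','scene'):
    c=ctrl.get_calibration(n);print(c['origin'],c['rotation'])
E
```

```text
{'time': np.float64(0.1), 'tool_pos': array([0.243, 0.575, 0.191]), 'ee_rot': array([ 0.001,  0.98 , -0.199, -0.   ]), 'contact_force': array([-0.205, -0.062,  0.146]), 'grip_width': np.float64(0.085)}
[0.52306157 0.02681781 0.8527606 ] [-0.03336263  0.71526045 -0.69765637  0.02377   ]
[1.43156014 0.46248767 1.04007548] [-0.19219447  0.48243619  0.78835905 -0.32985848]
```

View pics/top1.png

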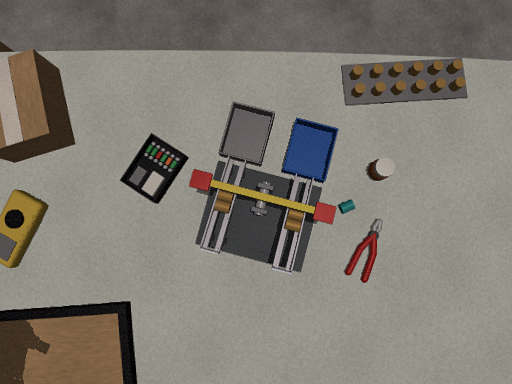

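View pics/scene1.png

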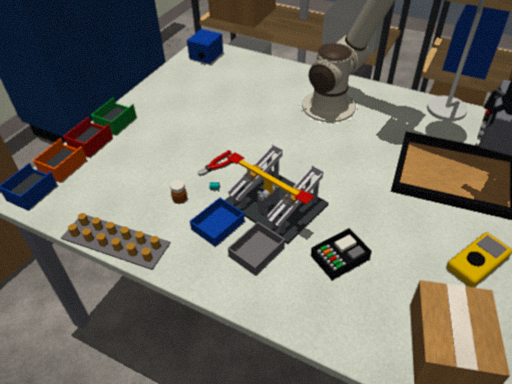

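```bash
sed -i "s/np.array(c\['rotation'\])@/R.from_quat(np.roll(c['rotation'],-1)).as_matrix()@/; 1a from scipy.spatial.transform import Rotation as R" h.py
python3 - <<'E'
from h import *
p=cv2.imread('pics/top1.png');d=np.load('pics/top1.npy')
h=cv2.cvtColor(p,cv2.COLOR_BGR2HSV)
m=((h[...,0]<8)|(h[...,0]>172))&(h[...,1]>150)&(h[...,2]>70)
n,l,s,c=cv2.connectedComponentsWithStats(m.astype(np.uint8))
for i in range(1,n):
    if s[i,4]>100: print(s[i],c[i],world('top',d,[c[i]]))
w=world('top',d,[(247,133),(310,150),(385,167),(155,168),(201,180),(325,213)]);print(w.round(4))
a,b=w[4],w[5];v=(a-b)[:2];print(np.degrees(np.arctan2(v[1],v[0])),np.linalg.norm(v))
s=ctrl.state();print(R.from_quat(np.roll(s['ee_rot'],-1)).as_matrix().round(3))
E
```

```text
[190 169  23  22 343] [200.62099125 179.65597668] [[0.61013189 0.15725487 0.14365349]]
[313 202  23  22 347] [323.89337176 212.32276657] [[ 0.55226932 -0.08457854  0.14185263]]
[346 233  31  50 567] [364.44444444 256.57142857] [[ 0.45784236 -0.20254318 -0.00067744]]
[[ 0.7407  0.0774  0.0049]
 [ 0.7034 -0.0718  0.0047]
 [ 0.6578 -0.2301  0.0625]
 [ 0.6505  0.2884  0.0175]
 [ 0.6094  0.1564  0.144 ]
 [ 0.551  -0.0867  0.142 ]]
76.48863763330966 0.2500629368469525
[[ 0.921 -0.389 -0.001]
 [-0.389 -0.921 -0.002]
 [ 0.     0.002 -1.   ]]
```

Call:
drive_tool([
  [[0, 0, -10, -9.4], [30, 21, 0, 0], [30, 21, 0, 0], [30, 21, 0, 0], [30, 21, 0, 0], [30, 21, 0, 0], [30, 21, 0, 0], [30, 21, 0, 0]],
], grip=0)

```text
time: 1.1
tool_pos: [0.4135, 0.3825, 0.202]
ee_rot: [0.0, 0.993, -0.118, -0.0]
contact_force: [0.8, 0.0, 0.2]
grip_width: -0.0002
gripper_force: 0.0
```

Call:
drive_tool([
  [[30, 21, 0, 0], [30, 21, 0, 0], [30, 21, 0, 0], [30, 21, 0, 0], [30, 21, 0, 0], [30, 21, 0, 0], [30, 21, 0, 0], [15, 10, 0, 0]],
])

```text
time: 2.1
tool_pos: [0.5958, 0.177, 0.2017]
ee_rot: [0.0, 0.993, -0.118, -0.001]
contact_force: [-0.5, 0.0, -0.4]
grip_width: -0.0003
gripper_force: 0.0
```

```bash
python3 - <<'E'
from h import *
s=ctrl.state();print(s['time'],s['tool_pos'],s['grip_width'])
M=R.from_quat(np.roll(s['ee_rot'],-1)).as_matrix();print(M.round(3))
u=np.array([.2335,.9724]);t=np.r_[np.array([.6101,.1573])+.005*u,.15]
print('tool delta mm',(M.T@(t-s['tool_pos'])*1e3).round(1))
E
```

```text
2.1 [0.59577582 0.17704617 0.2016731 ] -0.0003145923795321947
[[ 0.972 -0.235 -0.001]
 [-0.235 -0.972 -0.   ]
 [-0.001  0.001 -1.   ]]
tool delta mm [18.6 10.8 51.7]
```

Call:
drive_tool([
  [[9, 5, 15, 0], [9, 5, 20, 0], [0, 0, 15, 0], [0, -1, 6, 0], [0, -1, 6, 0], [0, -1, 7, 0], [0, -1, 7, 0], [0, -1, 7, 0]],
])

```text
time: 3.1
tool_pos: [0.6116, 0.1696, 0.1191]
ee_rot: [-0.0, 0.993, -0.118, 0.0]
contact_force: [0.4, -0.2, -0.0]
grip_width: 0.0002
gripper_force: 0.0
```

Call:
drive_tool([
  [[0, -1, 4, 0], [0, -1, 3, 0], [0, 0, 2, 0], [0, 0, 1, 0], [0, 0, 0, 0], [0, 0, 0, 0], [0, 0, 0, 0], [0, 0, 0, 0]],
])

```text
time: 4.1
tool_pos: [0.612, 0.1714, 0.1095]
ee_rot: [-0.0, 0.993, -0.118, 0.0]
contact_force: [0.5, 0.1, -0.7]
grip_width: -0.0001
gripper_force: 0.0
```

```bash
python3 - <<'E'
from h import *
p,d=grab('top','t2');q,_=grab('scene','s2')
a=cv2.resize(p[90:290,160:380],None,fx=1.8,fy=1.8);b=cv2.resize(q[120:290,160:380],None,fx=1.8,fy=1.8)
a=np.vstack([a,np.zeros((0,396,3),np.uint8)]);h=min(len(a),len(b));cv2.imwrite('pics/c2.png',np.hstack([a[:h],b[:h]])[:,:,::-1])
E
```

```text
(no output)
```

View pics/c2.png

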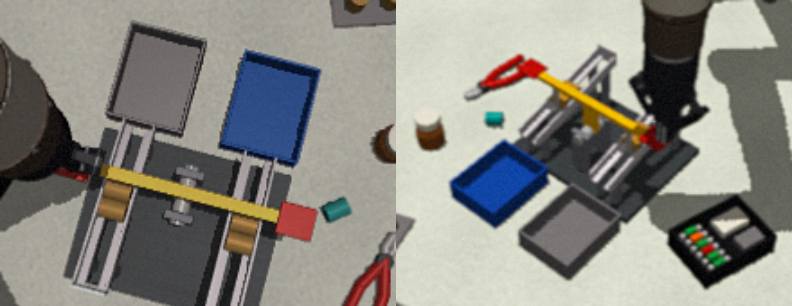

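The picture shows the left pad pressed most of the way down by the fingertips. Both lanes still hold their bushes, so I'll press further.

Call:
drive_tool([
  [[0, 0, 1, 0], [0, 0, 1, 0], [0, 0, 1, 0], [0, 0, 1, 0], [0, 0, 0, 0], [0, 0, 0, 0], [0, 0, 0, 0], [0, 0, 0, 0]],
])

```text
time: 5.2
tool_pos: [0.612, 0.1715, 0.1055]
ee_rot: [-0.0, 0.993, -0.118, 0.0]
contact_force: [-0.6, 0.9, 0.8]
grip_width: 0.0002
gripper_force: 0.7
```

```bash
python3 - <<'E'
from h import *
s=ctrl.state();print(s['tool_pos'],s['contact_force'])
p,d=grab('top','t3');q,_=grab('scene','s3')
h=cv2.cvtColor(p,cv2.COLOR_RGB2HSV)
m=((h[...,0]<8)|(h[...,0]>172))&(h[...,1]>150)&(h[...,2]>70)
m[:,:290]=0;m[228:]=0
print(world('top',d,[np.argwhere(m).mean(0)[::-1]]))
a=cv2.resize(p[90:290,160:380],None,fx=1.8,fy=1.8);b=cv2.resize(q[120:290,160:380],None,fx=1.8,fy=1.8)
h=min(len(a),len(b));cv2.imwrite('pics/c3.png',np.hstack([a[:h],b[:h]])[:,:,::-1])
E
```

```text
[0.61204629 0.1714913  0.10553894] [-0.62183652  0.89093415  0.84374308]
[[ 0.55246797 -0.08452364  0.14128399]]
```

View pics/c3.png

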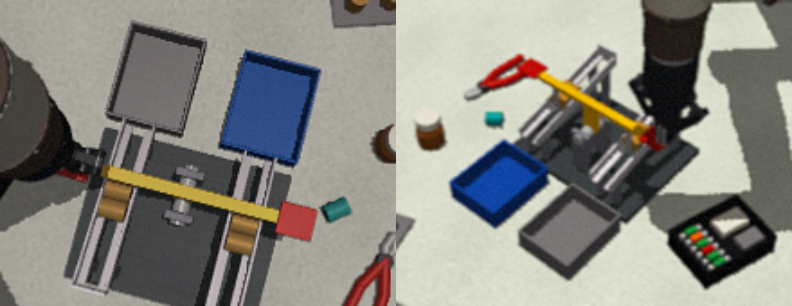

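```bash
python3 - <<'E'
from h import *
p=cv2.imread('pics/t3.png');d=np.load('pics/t3.npy');q=cv2.imread('pics/s3.png')
# crop pixels: red remnant, finger bits
px=[(160+u/1.8,90+v/1.8) for u,v in[(70,172),(80,176),(90,158),(80,155),(108,172),(60,150)]]
print(world('top',d,px).round(3))
# project TCP in both cams
for n in('top','scene'):
    c=ctrl.get_calibration(n);M=R.from_quat(np.roll(c['rotation'],-1)).as_matrix()
    t=np.array([ctrl.state()['tool_pos'],[.6101,.1573,.143]])
    print(n,cv2.projectPoints((t-c['origin'])@M,np.zeros(3),np.zeros(3),np.array(c['mtx']),np.array(c['dist']))[0].reshape(-1,2))
a=cv2.resize(p[140:220,160:260],None,fx=4,fy=4,interpolation=2);b=cv2.resize(q[150:230,255:355],None,fx=4,fy=4,interpolation=2)
cv2.imwrite('pics/c4.png',np.hstack([a,b]))
E
```

```text
[[0.593 0.15  0.198]
 [0.594 0.149 0.143]
 [0.601 0.123 0.243]
 [0.603 0.132 0.249]
 [0.6   0.119 0.142]
 [0.599 0.138 0.309]]
top [[197.09919356 180.90926307]
 [200.65677223 179.71363043]]
scene [[307.45752894 208.04825015]
 [303.66800768 196.26583375]]
```

View pics/c4.png

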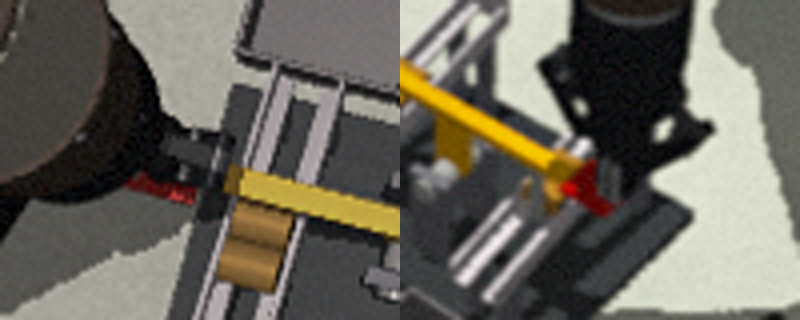

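```bash
python3 - <<'E'
from h import *
d=np.load('pics/s3.npy')
px=[(255+(u-400)/4,150+v/4) for u,v in[(605,165),(605,180),(605,192),(612,175),(575,185),(600,207),(560,90),(700,130),(630,140),(565,165)]]
print(np.c_[np.array(px),world('scene',d,px)].round(3))
M=ctrl.get_calibration('scene')
# feeder-frame version
w=world('scene',d,px)[:,:2]-[.581,.0364];e=np.array([.972,-.2335]);u=np.array([.2335,.972]);print((np.c_[w@e,w@u]*1e3).round(0))
E
```

```text
[[3.0625e+02 1.9125e+02 6.2200e-01 1.6800e-01 1.7700e-01]
 [3.0625e+02 1.9500e+02 6.2100e-01 1.6800e-01 1.6300e-01]
 [3.0625e+02 1.9800e+02 6.2300e-01 1.6900e-01 1.5400e-01]
 [3.0800e+02 1.9375e+02 6.2600e-01 1.7400e-01 1.7500e-01]
 [2.9875e+02 1.9625e+02 6.1600e-01 1.4600e-01 1.4300e-01]
 [3.0500e+02 2.0175e+02 6.2700e-01 1.6800e-01 1.4300e-01]
 [2.9500e+02 1.7250e+02 6.1300e-01 1.3000e-01 2.2000e-01]
 [3.3000e+02 1.8250e+02 6.2400e-01 2.2800e-01 2.3700e-01]
 [3.1250e+02 1.8500e+02 6.2900e-01 1.8600e-01 2.1400e-01]
 [2.9625e+02 1.9125e+02 5.9900e-01 1.3100e-01 1.4000e-01]]
[[  9. 137.]
 [  8. 138.]
 [  9. 139.]
 [ 11. 145.]
 [  8. 114.]
 [ 14. 139.]
 [  9.  98.]
 [ -3. 196.]
 [ 12. 156.]
 [ -5.  96.]]
```

The state reports the tip at z 0.105. In the picture the tips end at the pad's top at about 0.145, the gate is level, and there is no force. I'll lift clear and compare the state with the picture.

Call:
drive_tool([
  [[0, 0, -10, 0], [0, 0, -20, 0], [0, 0, -20, 0], [0, 0, -20, 0], [0, 0, -10, 0], [0, 0, 0, 0], [0, 0, 0, 0], [0, 0, 0, 0]],
])

```text
time: 6.3
tool_pos: [0.6116, 0.1712, 0.1844]
ee_rot: [0.001, 0.993, -0.118, -0.001]
contact_force: [-0.6, -0.5, 0.3]
grip_width: 0.0001
gripper_force: 0.0
```

```bash
python3 - <<'E'
from h import *
p,d=grab('top','t5');q,ds=grab('scene','s5')
print(ctrl.state()['time'],ctrl.state()['tool_pos'],ctrl.state()['q'])
c=ctrl.get_calibration('scene');M=R.from_quat(np.roll(c['rotation'],-1)).as_matrix()
t=np.array([ctrl.state()['tool_pos']])
uv=cv2.projectPoints((t-c['origin'])@M,np.zeros(3),np.zeros(3),np.array(c['mtx']),np.array(c['dist']))[0].reshape(2);print(uv)
d2=np.load('pics/s2.npy');d3=np.load('pics/s3.npy')
print('moved px s2-s3',(abs(d2-d3)[120:200,260:360]>.004).mean(),'s3-s5',(abs(ds-d3)[120:200,260:360]>.004).mean())
b=cv2.resize(q[130:230,255:355],None,fx=5,fy=5,interpolation=2)
cv2.circle(b,tuple(int(x) for x in (uv-[255,130])*5),4,(0,255,0),1)
cv2.imwrite('pics/c5.png',b[:,:,::-1])
E
```

```text
6.4 [0.6117392  0.17127082 0.18466701] [ 5.27225165e-01  4.08023053e-01  2.44641153e-02 -7.86994420e-05
 -1.18858845e+00  8.07852094e-01]
[309.24368676 187.19234217]
moved px s2-s3 0.385625 s3-s5 0.568125
```

View pics/c5.png

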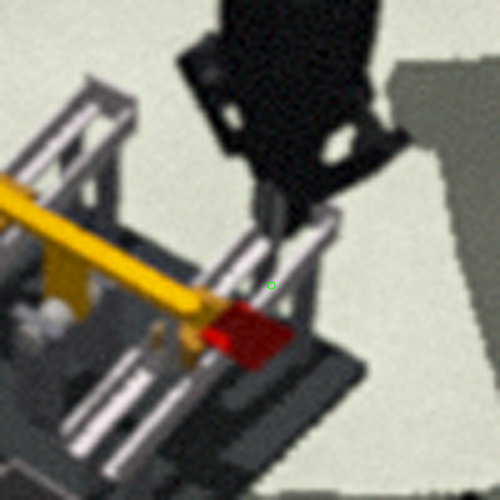

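The lifted fingertips appear at crop (278,238), about 10 px above where the state's TCP projects (270,286). The real tips are therefore higher than the state reports. I'll measure by how much.

```bash
python3 - <<'E'
from h import *
d=np.load('pics/s5.npy')
px=[(255+u/5,130+v/5) for u,v in[(265,190),(270,205),(272,220),(276,228),(280,235),(285,225),(275,242),(250,335)]]
w=world('scene',d,px);f=w[:,:2]-[.581,.0364]
print(np.c_[w*1e3,f@[.972,-.2335]*1e3,f@[.2335,.972]*1e3].round(0))
E
```

```text
[[622. 168. 259.  10. 137.]
 [622. 171. 250.   9. 140.]
 [622. 172. 241.   8. 142.]
 [624. 175. 238.   9. 145.]
 [621. 177. 231.   6. 146.]
 [622. 179. 240.   6. 148.]
 [623. 175. 227.   8. 145.]
 [612. 162. 144.   1. 129.]]
```

The real tips are about 41 mm above the reported TCP, so the press has to go to a reported z of about 0.065.

Call:
drive_tool([
  [[0, 6, 20, 0], [0, 0, 30, 0], [0, 0, 25, 0], [0, 0, 7, 0], [0, -1, 6, 0], [0, -1, 6, 0], [0, -1, 5, 0], [0, 0, 0, 0]],
])

```text
time: 7.4
tool_pos: [0.6121, 0.1689, 0.0867]
ee_rot: [-0.0, 0.993, -0.117, 0.001]
contact_force: [1.0, 0.3, 1.7]
grip_width: -0.0001
gripper_force: 1.1
```

Call:
drive_tool([
  [[0, -1, 5, 0], [0, -1, 5, 0], [0, -1, 4, 0], [0, 0, 3, 0], [0, 0, 0, 0], [0, 0, 0, 0], [0, 0, 0, 0], [0, 0, 0, 0]],
])

```text
time: 8.4
tool_pos: [0.6113, 0.1708, 0.069]
ee_rot: [0.001, 0.993, -0.118, -0.001]
contact_force: [-0.9, 0.3, 0.9]
grip_width: -0.0002
gripper_force: 0.3
```

```bash
cat >> h.py <<'E'
def look(f,right=True):
    p,d=grab('top','t'+f);q,ds=grab('scene','s'+f)
    h=cv2.cvtColor(p,cv2.COLOR_RGB2HSV)
    m=((h[...,0]<8)|(h[...,0]>172))&(h[...,1]>150)&(h[...,2]>70)
    m[:,345:]=0;m[228:]=0
    if right: m[:,:290]=0
    else: m[:,240:]=0
    print(ctrl.state()['tool_pos'],ctrl.state()['contact_force'],'pad',m.sum(),world('top',d,[np.median(np.argwhere(m),0)[::-1]]) if m.any() else '')
    a=cv2.resize(p[90:290,160:380],None,fx=1.8,fy=1.8);b=cv2.resize(q[120:290,160:380],None,fx=1.8,fy=1.8)
    k=min(len(a),len(b));cv2.imwrite('pics/c'+f+'.png',np.hstack([a[:k],b[:k]])[:,:,::-1])
E
python3 -c "from h import *;look('6')"
```

```text
[0.61134955 0.1708131  0.06902573] [-0.27153134 -0.16649072  0.6497221 ] pad 390 [[ 0.5566438  -0.06277523  0.17536515]]
```

Call:
drive_tool([
  [[0, 0, 1, 0], [0, 0, 1, 0], [0, 0, 1, 0], [0, 0, 0, 0], [0, 0, 0, 0], [0, 0, 0, 0], [0, 0, 0, 0], [0, 0, 0, 0]],
])

```text
time: 9.5
tool_pos: [0.612, 0.1713, 0.0663]
ee_rot: [0.0, 0.993, -0.118, 0.0]
contact_force: [-0.7, -0.2, -0.4]
grip_width: -0.0001
gripper_force: 0.0
```

```bash
python3 -c "from h import *;look('7')"
```

```text
[0.61197887 0.1713333  0.06631482] [0.494449   0.31112588 1.02015244] pad 396 [[ 0.55842738 -0.06257704  0.17666412]]
```

View pics/c7.png

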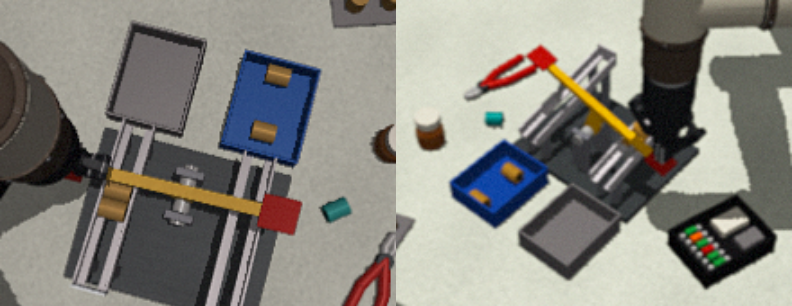

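Both right-lane bushes lie in the blue tray (crop (278,75) and (264,132)), and the left pair is still held. Next I lift and go over to the right pad.

Call:
drive_tool([
  [[0, 0, -15, 0], [0, 0, -30, 0], [0, 0, -40, 0], [0, 0, -30, 0], [0, 10, -5, 0], [0, 30, 0, 0], [0, 34, 0, 0], [0, 34, 0, 0]],
])

```text
time: 10.6
tool_pos: [0.5849, 0.0637, 0.185]
ee_rot: [0.001, 0.993, -0.118, -0.001]
contact_force: [0.3, 1.1, -0.0]
grip_width: 0.0
gripper_force: 0.0
```

Call:
drive_tool([
  [[0, 34, 0, 0], [0, 34, 0, 0], [0, 34, 0, 0], [0, 30, 0, 0], [0, 5, 0, 0], [0, 0, 0, 0], [0, 0, 0, 0], [0, 0, 0, 0]],
])

```text
time: 11.6
tool_pos: [0.5549, -0.0662, 0.1862]
ee_rot: [0.0, 0.993, -0.117, -0.0]
contact_force: [-0.1, 1.4, -0.1]
grip_width: -0.0002
gripper_force: 0.0
```

```bash
python3 - <<'E'
from h import *
look('8')
s=ctrl.state();f=s['tool_pos'][:2]-np.array([.581,.0364]);print(f@[.972,-.2335],f@[.2335,.972])
E
```

```text
[ 0.55492229 -0.06625508  0.18631273] [-0.26893327  0.1769294   0.00136028] pad 0 
-0.0013775710625654094 -0.10586988427917468
```

View pics/c8.png

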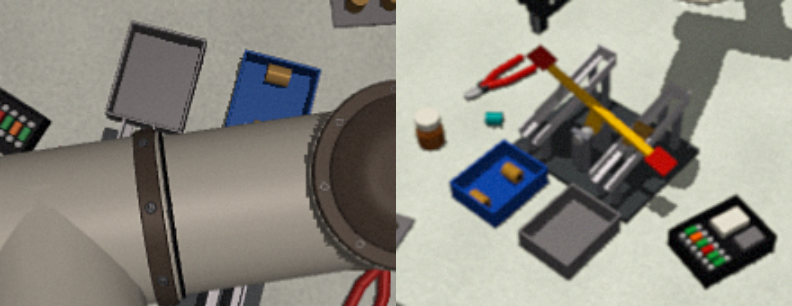

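Fingertips hover above the raised right pad (seen at (542,58)). Now I press it down along its arc.

Call:
drive_tool([
  [[0, 0, 20, 0], [0, 0, 20, 0], [0, 2, 12, 0], [0, 4, 7, 0], [0, 5, 7, 0], [0, 5, 7, 0], [0, 4, 7, 0], [0, 3, 7, 0]],
])

```text
time: 12.7
tool_pos: [0.5497, -0.0896, 0.0992]
ee_rot: [0.0, 0.993, -0.118, 0.0]
contact_force: [1.0, -0.2, 2.6]
grip_width: 0.0001
gripper_force: 1.2
```

Call:
drive_tool([
  [[0, 3, 7, 0], [0, 2, 7, 0], [0, 2, 6, 0], [0, 2, 6, 0], [0, 1, 4, 0], [0, 0, 2, 0], [0, 0, 1, 0], [0, 0, 0, 0]],
])

```text
time: 13.7
tool_pos: [0.5468, -0.0988, 0.0663]
ee_rot: [-0.0, 0.993, -0.118, -0.0]
contact_force: [-0.2, -2.3, 1.9]
grip_width: -0.0003
gripper_force: 1.0
```

```bash
python3 -c "from h import *;look('9',False)"
```

```text
[ 0.54679263 -0.09875982  0.0663229 ] [-0.85199281 -1.8839402   1.31925595] pad 385 [[0.60740521 0.1390245  0.17809682]]
```

View pics/c9.png

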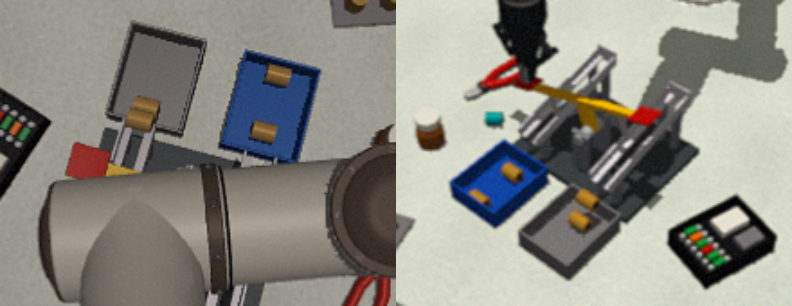

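The left pair is rolling into the grey tray (crop (143,110)), and the left pad is fully up at z 0.178. I'll wait a moment, then lift off.

Call:
drive_tool([
  [[0, 0, 0, 0], [0, 0, 0, 0], [0, 0, 0, 0], [0, 0, 0, 0], [0, 0, -10, 0], [0, 0, -20, 0], [0, 0, -30, 0], [0, 0, -40, 0]],
])

```text
time: 14.8
tool_pos: [0.5466, -0.0985, 0.1671]
ee_rot: [-0.0, 0.993, -0.118, -0.001]
contact_force: [1.0, -0.6, 0.1]
grip_width: -0.0001
gripper_force: 0.0
```

Call:
drive_tool([
  [[0, 0, -10, 0], [0, 0, 0, 0], [0, 0, 0, 0], [0, 0, 0, 0], [0, 0, 0, 0], [0, 0, 0, 0], [0, 0, 0, 0], [0, 0, 0, 0]],
])

```text
time: 15.8
tool_pos: [0.5471, -0.0989, 0.1764]
ee_rot: [-0.0, 0.993, -0.118, 0.0]
contact_force: [0.3, -0.0, 0.0]
grip_width: -0.0003
gripper_force: 0.0
```

```bash
python3 -c "from h import *;look('10',False)"
```

```text
[ 0.54708106 -0.09892297  0.17645214] [-0.1603879  -0.14124898 -0.48753537] pad 87 [[0.62168609 0.14831879 0.18177687]]
```

View pics/c10.png

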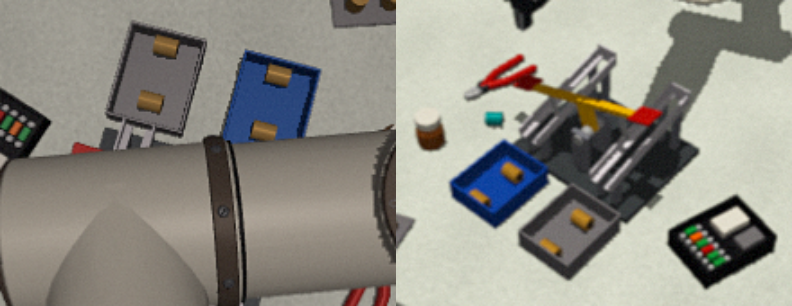

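Two bushes lie in each tray, the gate stays rocked over, and the fingers are clear.

```bash
python3 -c "from cell import ctrl;print(ctrl.finish_job())"
```

```text
the job is handed in; nothing more can be done
None
```

The job is handed in with two bushes in the blue tray, two in the grey tray, and the gate left rocked over with the grey tray's lane open; the hand-in call did not return a verdict.

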